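# Nest the bucket inserts, then draw the spun tube and hold it upright

## Robot

A 6-joint arm with a two-finger parallel gripper is mounted at the origin on a cart in front of the work surface, level with it; the furniture and walls round the work are solid. World frame = base frame: x ahead of the robot, y to its left, z up, the work surface at z = 0. Lengths are in m, angles in rad, forces in N, time in s.
With the tool pointing down it reaches from about 0.275 to 0.75 m from the base axis. Payload 10.2 kg.
Tool frame: the origin (TCP) lies on the front face of the gripper's body, between the roots of the fingers; the fingertips stand 64 mm ahead of it and the grasp point (between the pads) lies 45 mm ahead of it (env.grip_point_offset is the distance from the TCP to the grasp point, in m); z points along the fingers, y is the line along which they close (so a half turn about z gives the same grasp; the last joint's range is limited). The gripper opens to 88 mm and grips with 3 to 60 N. Pads are 18 mm wide; open, the fingers measure 123 mm over their backs; the gripper's body (75 mm by 187 mm) begins 45 mm behind the grasp point.
Start: joints at [1.065, 0.313, 1.498, -0, 1.331, -0.223], TCP at [0.147, 0.504, 0.303] pointing down, gripper open.
Joint ranges: [-2.94, 2.94], [-0.97, 2.17], [0.19, 2.56], [-1.23, 4.37], [0.02, 3.11], [-2.88, 2.88]. Speed limits (rad/s): [2.39, 2.39, 3.01, 3.14, 3.14, 3.14].

## Interface

Orientations are given as a rotation vector (axis times angle).
In Python, from cell import observe, imaging, close_job, cut_out, landmark_of, env gives the robot as it stands. The module is installed in compiled form; this text tells all that it offers.
- The arm moves only by the tool play_rows, never from a script. Its arguments are lists of equal length, an entry for each row: "linear": the shift along the tool's x, y, z in mm, a list of three; "turn": the turn about the tool's z in degrees; "grip": the opening, from -1 (shut) to 1 (fully open). A call has 1 to 20 rows; each row shifts and turns the commanded pose from where the row before left it, along the tool's axes as they then stand; what a row does not reach is not made up. A row lasts 1/10 s, in which the tool goes at most 50 mm and 8.59 degrees, less where a joint would pass 70% of its speed; a pose out of reach is approached as far as the arm can. A call is refused whole if a number of a shift passes 50 or a number of a turn 8.59, either way. A call with a gripper value outside its range is refused whole. The fingers move at their own pace and stop on an object; the grip force is fixed at half the most. Time passes only in rows, so rows that do not move let the fingers close. It gives the time, the measured TCP pose, the force, the opening and the grip force at its end, in the units of the state.
- observe(): the state, without advancing time (a new reading comes with each control period).
- imaging.read_camera(name): name is "scene" or "top" or "wrist"; returns the picture (480x640x3 uint8, red, green, blue); there is no depth.
- imaging.camera_model(name): a dict with "vfov" (degrees; the focal length in pixels is half the picture's height over the tangent of half this angle, whatever the lens; pixels are square), "cx", "cy" (the principal point, pixels), "k1" (the pictures are not rectified: a ray, as slopes to the right and down, at radius r is drawn at 1 + k1 r^2 times it, then the intrinsics apply), "rvec" (rotation vector, rad) and "tvec" (3), from world to camera coordinates, as OpenCV has them; the wrist camera has in their place "mount" (4x4, takes a point from camera to tool coordinates, whose origin is the TCP and whose axes are the flange's). Camera axes: x right, y down, z forward; pixel columns grow to the right and rows downward; lengths in m; the calibration is good to about 2 mm. A picture is of the moment at which its call begins: read the wrist's pose just before it. camera_model takes no time and is no camera call.
- close_job(): hands the job in; it is judged then, once.
Trained networks look in the newest picture that a camera, given by its name, has taken for a name from the list of things; names that differ only in an ending like _2 or _b are one class to them, and where a whole thing is asked for, a point or a joint stands for the part that bears it (a point fixed in the world has none). Each returns a list of dicts, best first, with "p" (0 to 1); they miss things now and then, are a little off and sometimes report something else, mostly with a low value. They report only what shows in the picture. A call takes as long as a camera call. They do not tell look-alikes from the thing itself.
- cut_out(camera, name): "region" (480x640 bool, what is visible of it).
- landmark_of(camera, name): "at" ([x, y, z] in m, in the coordinates of the camera as it stood for that picture, good to about 4 mm: a listed point, or the origin of a listed thing).
The state is a dict: "time": time; "qpos": joint angles; "joint_vel": joint speeds; "tau": joint torques, N m; "eef_pos": TCP position; "eef_rot": TCP orientation; "force": force on the tool from outside, world axes, zero at the start; "moment": the same for the moment, N m; "grip_width": finger opening in m; "grip_force": force on a finger pad.
Only numpy, scipy, OpenCV 4.12 (cv2) and the standard library are available. Lean on these libraries where they do the work, as an engineer would, in place of code of your own. Each camera call takes 0.05 s, during which the arm holds its last target. There are 200 camera calls.

## Task

Get the centrifuge bucket ready for the spun tube: seat the wider reducing insert fully in the metal bucket, and after that the narrower insert fully inside the wider one. Only then draw the long tube with the tall knurled cap out of its slanting bore in the rotor, turn it upright, and finish while still holding it there: still, upright, centred over the nested inserts, its foot a few centimetres clear above the top rim and touching nothing but the fingers. The short balance tube stays in its bore, the bucket stays standing, and the jar, the dropper bottle and the culture dish are left where they are.

Things in the scene. Friction and masses are not known exactly. Their poses are not given: they have to be found in the camera images.
- bucket: Round metal centrifuge bucket, an open cup, loose on the bench (0.3 kg). 58 mm high; outside diameter 57 mm at the foot, widening straight to 62 mm at the rim; wall 3 mm (mouth 56 mm wide), floor 4 mm thick; two small round bosses, 3.5 mm proud, on the sides 43 mm up. Origin: centre of its underside; z up.
- insert_mid: Wider insert: grey plastic open cup, upright, 60 g, 76 mm high; outside diameter 41 mm at the foot, 48 mm from 52 mm height to the rim; wall 3 mm (mouth 42 mm), floor 4 mm. Seated, its origin is 4 mm above the bucket's and its top 22 mm stand out above the bucket's rim. It and the narrower insert may stand in either place. Origin: centre of underside; z up its axis.
- insert_small: Narrower, taller insert: the same grey plastic, open cup, upright, 40 g, 94 mm high; outside diameter 27 mm at the foot, 33 mm from 68 mm height to the rim; wall 3 mm (mouth 27 mm), floor 4 mm. Seated, its origin is 4 mm above the wider insert's, its top 22 mm stand out above that one's rim and its rim is 102 mm above the bench. Origin: centre of underside; z up its axis.
- rotor: Metal six-place fixed-angle rotor, 191 mm in diameter, 88 mm high, fixed on the bench; dished top, locking nut 69 mm high in the middle. Six bores 60 degrees apart, 60 mm deep, 19.6 mm wide, lean 35 degrees, mouths inward, feet outward. Origin: centre of underside; z up; x axis towards the bore with the long tube; the balance tube is across from it (-x), the other four are empty.
- rotor_mouth (a point): Centre of the mouth of the bore that holds the long tube, 44 mm from the rotor's axis along its x and 70 mm above the bench. The bore runs down and outwards (+x of the rotor) from here.
- tube: The spun tube: white, about 30 g, 100 mm long, 16.6 mm in diameter, foot tapered (7 mm at the tip, full width 12 mm up), grey knurled cap 21 mm in diameter on the top 20 mm. Sits loosely in its bore, leaning 35 degrees, and stands 40 mm out. Origin: tip of its foot; z along its axis to the cap (upright: z up).
- tube_cap (a point): Centre of the top face of the spun tube's cap, 100 mm from its foot.
- balance_tube: Balance tube in the bore straight across: shorter (78 mm) with a thin flat cap 20 mm in diameter and 7 mm thick, standing only 18 mm out of its bore. Stays there. Origin: the tip of its foot; z along its axis towards the cap.
- cotton_jar: Round jar with a lid, 71 mm in diameter, 86 mm high, standing behind the bucket; leave it. Origin: centre of its underside.
- stain_bottle: Small dropper bottle, 31 mm in diameter, 75 mm high, standing behind and right of the bucket; leave it. Origin: centre of its underside.
- petri_0: Lidded culture dish, 60 mm in diameter, 15 mm high, lying in front of the bucket, nearer the robot; leave it. Origin: centre of its underside.
Things that resemble listed ones, but are neither listed nor needed, are in the scene too. What is shaped like the insert_mid but brown or red is not meant.

How it is judged:
On the way, in this order (a step that is already met when the one before it is completed fails the run):
1. the wider insert is seated in the bucket (horizontal distance between insert_mid and bucket below 0.008 m and z of insert_mid in the frame of bucket between 0 and 0.008 m and angle between insert_mid's own z axis and vertical below 0.12 rad), for 0.2 s.
2. the narrower insert is seated in the wider one, in the bucket (all of step 1 and horizontal distance between insert_small and insert_mid below 0.008 m and z of insert_small in the frame of insert_mid between 0 and 0.008 m and angle between insert_small's own z axis and vertical below 0.12 rad), for 0.2 s.
3. the long tube is drawn clear of its bore in the fingers (distance between tube and rotor_mouth above 0.02 m and height (world z) of tube above 0.075 m and contact force between tube and the fingers above 1 N), for 0.1 s.
At the end, for the whole second after the job is handed in: Both inserts nested on their floors in the standing bucket (axes within 8 mm, height within 4 mm, lean under 7 degrees); the long tube held by the fingers alone, still, within 10 degrees of upright, foot within 20 mm of the narrow insert's axis and 12 to 98 mm above its rim (all of step 2 and contact force between tube and insert_small below 0.05 N and contact force between tube and insert_mid below 0.05 N and contact force between tube and bucket below 0.05 N and contact force between tube and rotor below 0.05 N and contact force between tube and balance_tube below 0.05 N and angle between bucket's own z axis and vertical below 0.08 rad and height (world z) of bucket below 0.008 m and angle between tube's own z axis and vertical below 0.18 rad and horizontal distance between tube and insert_small below 0.02 m and height (world z) of tube between 0.114 and 0.2 m and linear speed of tube below 0.03 m/s and contact force between tube and the fingers above 1 N); the arm keeps its last pose, push and grip.
It fails at once if the balance tube is pulled or knocked from its seat (distance of balance_tube from where it was at the start of the episode above 0.015 m).
It fails at once if a bystander is disturbed: cotton_jar (distance of cotton_jar from where it was at the start of the episode above 0.03 m or angle between cotton_jar's own z axis and vertical above 0.4 rad).
It fails at once if a bystander is disturbed: petri_0 (distance of petri_0 from where it was at the start of the episode above 0.03 m or angle between petri_0's own z axis and vertical above 0.4 rad).
It fails at once if a bystander is disturbed: stain_bottle (distance of stain_bottle from where it was at the start of the episode above 0.03 m or angle between stain_bottle's own z axis and vertical above 0.4 rad).
It fails at once if the bucket is tipped over (angle between bucket's own z axis and vertical above 0.6 rad).
It also fails if it takes over 58 s, if anything falls off the work surface, if the arm or the gripper's body presses on something with over 40 N, if the wrist force passes 120 N, or if a joint passes its speed limit or range.

## Working session

There is one attempt and no reset: what is moved stays moved. The work goes in short steps, Python scripts to look and compute and a tool call to move; the robot and the scene stay as the last step left them, time stands still between calls to the robot, and variables do not carry over. Pictures are saved under pics/ and viewed, at most 10 in all, crops included, and the job is handed in when it is done.

Besides the shell and the picture viewer there is one more tool, called as name(argument=value, ...) on one line, values as JSON. play_rows: Moves the arm, as the interface text tells. Its arguments: {"type":"object","properties":{"linear":{"type":"array","items":{"type":"array","items":{"type":"number"}}},"turn":{"type":"array","items":{"type":"number"}},"grip":{"type":"array","items":{"type":"number"}}},"required":["linear","turn","grip"]}

```bash
mkdir -p pics
cat > h.py <<'E'
import numpy as np, cv2
from scipy.spatial.transform import Rotation as R
from cell import observe, imaging, close_job, cut_out, landmark_of, env
def pose(cam,st=None):
    m=imaging.camera_model(cam)
    if cam=='wrist':
        T=np.eye(4);T[:3,:3]=R.from_rotvec(st['eef_rot']).as_matrix();T[:3,3]=st['eef_pos']
        return T@np.array(m['mount'])
    r=R.from_rotvec(m['rvec']).as_matrix();T=np.eye(4);T[:3,:3]=r.T;T[:3,3]=-r.T@np.array(m['tvec'])
    return T
def ray(cam,u,v,T):
    m=imaging.camera_model(cam);f=240/np.tan(np.radians(m['vfov'])/2)
    d=np.array([(u-m['cx'])/f,(v-m['cy'])/f]);s=d.copy()
    for _ in range(30): s=d/(1+m['k1']*(s@s))
    return T[:3,3],T[:3,:3]@np.array([s[0],s[1],1])
def atz(cam,u,v,z,T):
    o,d=ray(cam,u,v,T);return o+d*(z-o[2])/d[2]
def px(cam,p,T):
    m=imaging.camera_model(cam);f=240/np.tan(np.radians(m['vfov'])/2)
    c=T[:3,:3].T@(np.array(p)-T[:3,3]);s=c[:2]/c[2];s=s*(1+m['k1']*(s@s))
    return np.round([s[0]*f+m['cx'],s[1]*f+m['cy']],1)
def snap(cam,fn):
    st=observe();im=imaging.read_camera(cam);cv2.imwrite('pics/'+fn,im[:,:,::-1]);return im,pose(cam,st)
E
python3 - <<'E'
from h import *
np.set_printoptions(precision=4,suppress=True)
print(env.grip_point_offset,observe()['eef_rot'])
for c in('top','scene'):
    im,T=snap(c,c+'0.png');print(c,T[:3,3])
    for n in['bucket','insert_mid','insert_small','rotor','rotor_mouth','tube','tube_cap','balance_tube','cotton_jar','stain_bottle','petri_0']:
        for d in landmark_of(c,n)[:4]:
            if d['p']<.2: continue
            p=T[:3,:3]@np.array(d['at'])+T[:3,3];print(n,round(d['p'],2),p,px(c,p,T))
E
```

```text
0.0453 [-0.4427 -3.1098  0.0019]
top [ 0.3747 -0.069   1.3735]
bucket 0.81 [ 0.5107 -0.1466  0.0032] [344.8 253.1]
insert_mid 0.74 [ 0.356  -0.346   0.0003] [426.9 316.2]
insert_mid 0.69 [ 0.4613 -0.3948  0.0006] [445.5 272.9]
insert_mid 0.68 [ 0.435   0.1131 -0.0038] [238.2 284.5]
insert_mid 0.57 [ 0.4518 -0.3015  0.0028] [408.3 277. ]
insert_small 0.72 [ 0.5646 -0.3469  0.0027] [425.5 231.2]
rotor 0.74 [ 0.4378  0.1139 -0.0018] [237.8 283.3]
rotor_mouth 0.87 [0.4729 0.0928 0.0691] [243.  266.7]
tube 0.52 [0.5045 0.0672 0.0256] [256.1 254.9]
tube_cap 0.51 [0.4606 0.1012 0.1029] [237.4 271.1]
tube_cap 0.27 [ 0.5104 -0.1492  0.0006] [345.8 253.4]
balance_tube 0.51 [0.3718 0.1571 0.0207] [218.3 310.5]
cotton_jar 0.78 [ 0.6688 -0.1632  0.0024] [350.9 189.6]
stain_bottle 0.58 [ 0.6145 -0.2368  0.0068] [381.1 210.9]
petri_0 0.6 [ 0.4136 -0.1765  0.0001] [357.3 293. ]
scene [-0.0169 -0.3769  0.7596]
bucket 0.56 [ 0.5073 -0.1444 -0.0008] [348.4 282.2]
insert_mid 0.83 [ 0.4516 -0.2978  0.0012] [405.7 334.5]
insert_mid 0.71 [ 0.4585 -0.3858 -0.0009] [450.9 353.5]
insert_mid 0.65 [ 0.3593 -0.3431 -0.0001] [409.1 386.7]
insert_small 0.61 [ 0.6178 -0.2335  0.0034] [408.2 262.5]
insert_small 0.57 [ 0.5617 -0.3441 -0.0018] [447.7 304. ]
insert_small 0.39 [ 0.6663 -0.1618 -0.0045] [387.  238.5]
rotor 0.62 [ 0.4426  0.1127 -0.0018] [231.8 255.4]
rotor_mouth 0.81 [0.4744 0.0901 0.0698] [245.  227.8]
tube_cap 0.7 [0.4486 0.1016 0.0981] [231.2 224. ]
cotton_jar 0.96 [ 0.6634 -0.1598 -0.0025] [385.8 238.4]
stain_bottle 0.65 [ 0.6173 -0.2324  0.0022] [407.5 262.8]
petri_0 0.8 [ 0.4115 -0.1776  0.0052] [340.6 321.5]
```

```bash
sleep 1
python3 - <<'E'
import cv2
a=cv2.imread('pics/top0.png')[160:360,190:490];b=cv2.imread('pics/scene0.png')[190:420,180:500]
a=cv2.resize(a,(800,533),interpolation=3);b=cv2.resize(b,(800,575),interpolation=3)
cv2.imwrite('pics/topc.png',a);cv2.imwrite('pics/scenec.png',b)
E
```

```text
(no output)
```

View pics/topc.png

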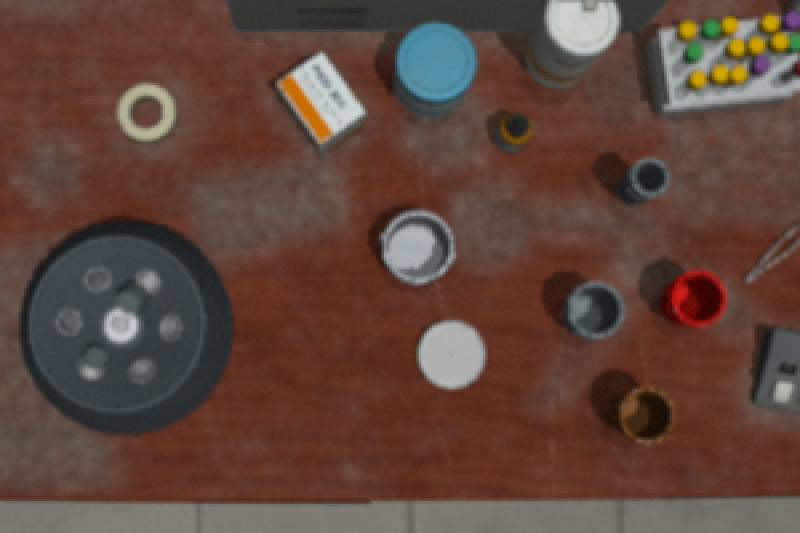

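View pics/scenec.png

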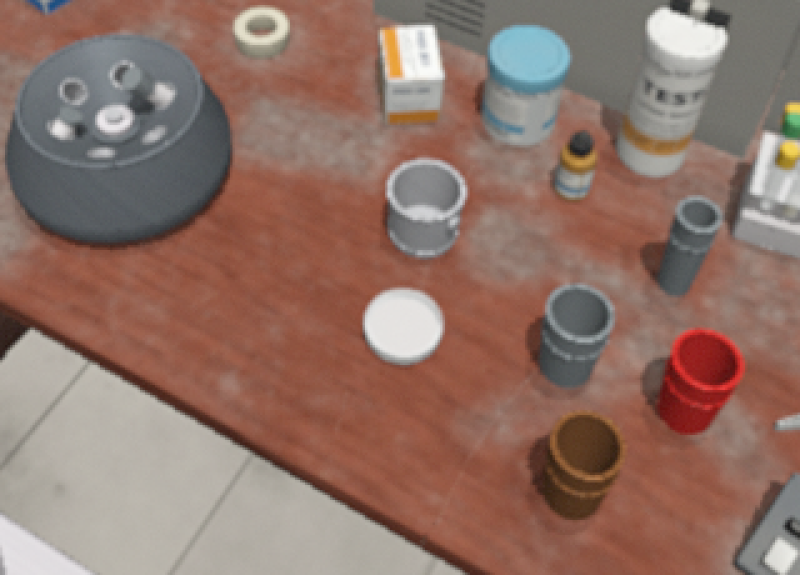

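Candidates for the wider insert (top picture): grey (408,277), red (445,273), brown (427,316). I choose the grey one, at about (0.452,-0.300). The narrow insert is at (425,231), the bucket at (345,253) and the tube's cap at (237,271), leaning up-right towards its foot.

```bash
cat >> h.py <<'E'
np.set_printoptions(precision=4,suppress=True)
def plan(tcp,ydir=None):
    st=observe();M=R.from_rotvec(st['eef_rot']).as_matrix()
    t=0.
    if ydir is not None:
        a=M.T@np.array([np.cos(np.radians(ydir)),np.sin(np.radians(ydir)),0])
        t=(np.degrees(np.arctan2(-a[0],a[1]))+90)%180-90
    d=1000*M.T@(np.array(tcp)-st['eef_pos'])
    M2=M@R.from_euler('z',t,degrees=True).as_matrix()
    print('t',st['time'],'eef',st['eef_pos'],'ydir',np.degrees(np.arctan2(M[1,1],M[0,1])),'M',M.round(3).tolist(),'w',st['grip_width'],'f',st['grip_force'],st['force'])
    print('shift now(mm)',d,'turn',t,'shift if turned first',1000*M2.T@(np.array(tcp)-st['eef_pos']))
def look(cam,names,fn,pmin=.3):
    im,T=snap(cam,fn)
    for n in names:
        for d in landmark_of(cam,n)[:4]:
            if d['p']<pmin: continue
            p=T[:3,:3]@np.array(d['at'])+T[:3,3];print(n,round(d['p'],2),p,px(cam,p,T))
    return im,T
E
python3 - <<'E'
from h import *
plan([.40,-.29,.30],90)
print(imaging.camera_model('wrist'), observe()['qpos'])
E
```

```text
t 1.2 eef [0.1465 0.5042 0.3027] ydir 73.80012385340783 M [[-0.96, 0.279, 0.0], [0.279, 0.96, 0.0], [-0.0, 0.0, -1.0]] w 0.08841462418310275 f 0.0 [ 0.4016  0.1208 -0.5174]
shift now(mm) [-464.9918 -691.9015    2.7106] turn -16.19987618552007 shift if turned first [-253.496  -794.1567    2.7106]
{'vfov': 71.5669992558116, 'cx': 318.31247693979753, 'cy': 240.53485646709885, 'k1': -0.02845168895656643, 'mount': array([[ 0.    , -0.9584, -0.2854,  0.0747],
       [ 1.    ,  0.0003, -0.0008,  0.0021],
       [ 0.0009, -0.2854,  0.9584, -0.0821],
       [ 0.    ,  0.    ,  0.    ,  1.    ]])} [ 1.0646  0.3129  1.4977 -0.      1.331  -0.2234]
```

play_rows(linear=[[0,0,0],[0,0,0],[-40,-10,0],[-40,-30,0],[-40,-40,0],[-40,-40,0],[-40,-40,0],[-40,-40,0],[-14,-40,0],[0,-40,0],[0,-40,0],[0,-40,0],[0,-40,0],[0,-40,0],[0,-40,0],[0,-40,0],[0,-40,0],[0,-40,0],[0,-40,0],[0,-40,0]], turn=[-8.1,-8.1,0,0,0,0,0,0,0,0,0,0,0,0,0,0,0,0,0,0], grip=[1,1,1,1,1,1,1,1,1,1,1,1,1,1,1,1,1,1,1,1])

```text
time: 3.2
eef_pos: [0.3816, -0.159, 0.303]
eef_rot: [0.001, 3.141, -0.001]
force: [1.1, -0.5, -0.4]
grip_width: 0.0882
grip_force: 0.0
```

play_rows(linear=[[0,-40,0],[0,-35,0],[0,-25,0],[0,-10,0],[0,0,0]], turn=[0,0,0,0,0], grip=[1,1,1,0.5,0.5])

```text
time: 3.7
eef_pos: [0.3818, -0.2677, 0.3025]
eef_rot: [-0.002, -3.141, -0.001]
force: [0.7, 0.0, 0.2]
grip_width: 0.0741
grip_force: 0.0
```

Run:
```python
from h import *
plan([.45,-.30,.121],90)
im,T=look('wrist',['insert_mid','insert_small','bucket'],'w1.png')
for p in([.4517,-.300,.076],[.563,-.3455,.094]):print(px('wrist',p,T))
```

```text
t 3.7 eef [ 0.3818 -0.2677  0.3025] ydir 89.92929806680215 M [[-1.0, 0.001, -0.0], [0.001, 1.0, 0.0], [0.0, 0.0, -1.0]] w 0.07414643345801303 f 0.0 [0.6804 0.0083 0.1603]
shift now(mm) [-68.2839 -32.2869 181.4905] turn -0.07069666669040942 shift if turned first [-68.244  -32.3711 181.4905]
insert_mid 0.85 [ 0.3589 -0.338  -0.0051] [256.3 187.5]
insert_mid 0.75 [ 0.4596 -0.3867  0.0003] [220.7 269.7]
insert_mid 0.73 [ 0.4485 -0.2976  0.0009] [292.3 261.4]
insert_small 0.6 [ 0.5653 -0.3427  0.0011] [260.5 344.1]
[284.4 290. ]
[243.4 392.9]
```

View pics/w1.png

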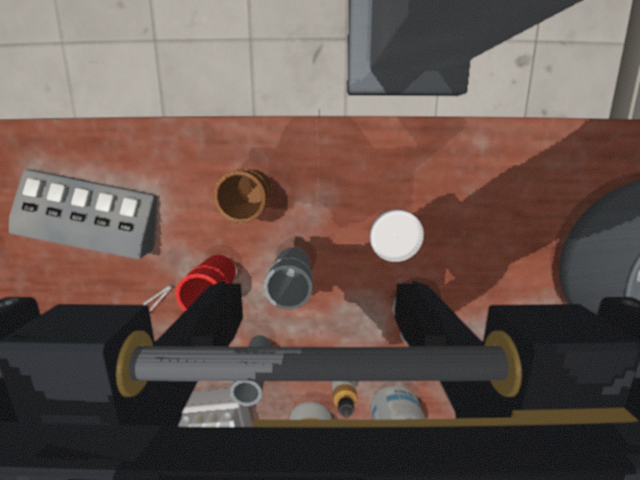

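The grey wide insert shows at (289,286) in the wrist picture. Red (207,285) and brown (242,195) are the look-alikes; the narrow insert's rim is at (246,392). The choice is confirmed, so I go to (0.4487,-0.2972).

play_rows(linear=[[-25,-10,0],[-25,-12,20],[-17,-7.5,30],[0,0,30],[0,0,30],[0,0,25],[0,0,10],[0,0,0]], turn=[0,0,0,0,0,0,0,0], grip=[0.35,0.35,0.35,0.35,0.35,0.35,0.35,0.35])

```text
time: 4.7
eef_pos: [0.4489, -0.296, 0.1572]
eef_rot: [0.001, -3.14, -0.002]
force: [-0.7, 0.0, -0.3]
grip_width: 0.0593
grip_force: 0.0
```

Run:
```python
from h import *
plan([.4487,-.2972,.122],90)
im,T=look('wrist',['insert_mid'],'w2.png')
cv2.imwrite('pics/w2c.png',cv2.resize(im[150:450,100:500,::-1],(800,600)))
print(px('wrist',[.4487,-.2972,.076],T)-[100,150])
```

```text
t 4.7 eef [ 0.4489 -0.296   0.1572] ydir 90.03771268576587 M [[-1.0, -0.001, -0.001], [-0.001, 1.0, 0.001], [0.001, 0.001, -1.0]] w 0.059301172815061136 f 0.0 [-0.7326  0.0151 -0.3291]
shift now(mm) [ 0.1176 -1.2082 35.2141] turn 0.0377999623673162 shift if turned first [ 0.1168 -1.2083 35.2141]
insert_mid 0.85 [ 0.4478 -0.2957  0.0014] [315.8 243.6]
insert_mid 0.62 [ 0.4573 -0.3903  0.0013] [191.2 255.6]
insert_mid 0.59 [ 0.3586 -0.3374 -0.0006] [254.3 117.4]
[212.  136.2]
```

View pics/w2c.png

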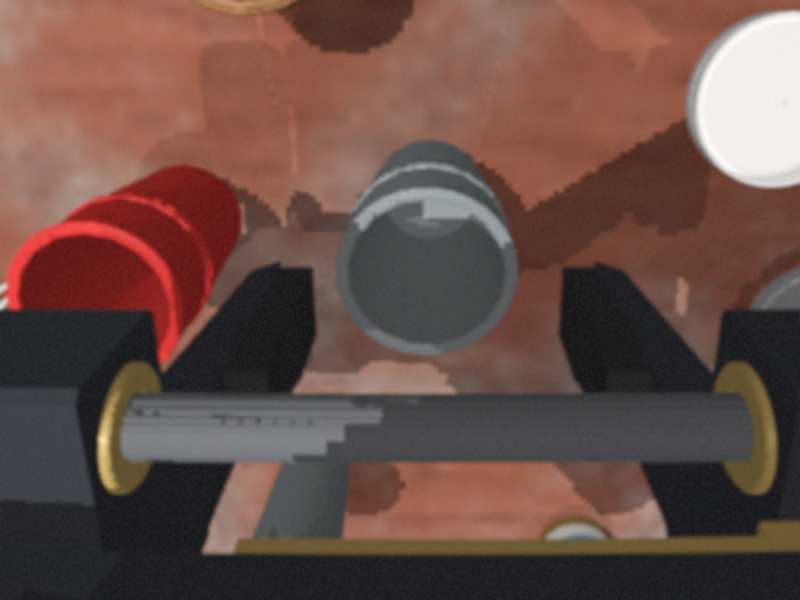

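The grey insert is centred between the fingers, its rim at (427,270) in the crop. Red is clear to the left. Descending.

play_rows(linear=[[0.5,-0.5,15],[0,0,15],[0,0,5.5],[0,0,0],[0,0,0],[0,0,0],[0,0,0],[0,0,-20],[0,0,-30],[0,0,-30],[0,0,-20],[0,0,0]], turn=[0,0,0,0,0,0,0,0,0,0,0,0], grip=[0.35,0.35,0.35,-0.5,-0.5,-0.5,-0.5,-0.5,-0.5,-0.5,-0.5,-0.5])

```text
time: 6.0
eef_pos: [0.449, -0.2978, 0.2248]
eef_rot: [-0.0, 3.138, -0.006]
force: [0.6, -0.5, -0.2]
grip_width: 0.0472
grip_force: 30.2
```

Run:
```python
from h import *
plan([.509,-.1455,.222],90)
for c in('top','scene','wrist'): look(c,['insert_mid','bucket','insert_small'],c+'1.png')
```

```text
t 6.0 eef [ 0.449  -0.2978  0.2248] ydir 90.0049326441986 M [[-1.0, -0.0, 0.004], [-0.0, 1.0, -0.004], [-0.004, -0.004, -1.0]] w 0.04719243551210771 f 30.155930536987228 [ 0.6377 -0.5197 -0.215 ]
shift now(mm) [-60.0212 152.3249   2.4632] turn 0.005709494020209149 shift if turned first [-60.0061 152.3309   2.4632]
insert_mid 0.43 [ 0.4498 -0.3027  0.1021] [416.2 275.4]
insert_mid 0.37 [ 0.5111 -0.1501  0.0017] [346.2 253. ]
bucket 0.84 [ 0.5091 -0.1475  0.0037] [345.2 253.8]
insert_small 0.54 [ 0.5667 -0.3458  0.0045] [425.2 230.3]
insert_mid 0.71 [ 0.4483 -0.2966  0.0997] [412.4 306.4]
insert_mid 0.65 [ 0.356  -0.3422 -0.001 ] [407.8 388.2]
insert_mid 0.6 [ 0.4578 -0.3869  0.0005] [451.5 353.7]
bucket 0.93 [ 0.5113 -0.1431 -0.0034] [348.6 281.4]
insert_small 0.66 [ 0.4485 -0.2972  0.0966] [412.5 307.5]
insert_small 0.55 [ 0.5627 -0.3435  0.0018] [448.  302.5]
insert_small 0.39 [0.4718 0.0926 0.0686] [243.4 228.5]
insert_mid 0.91 [ 0.4574 -0.3903  0.0041] [216.4 234.8]
insert_mid 0.76 [ 0.3589 -0.3386 -0.0031] [268.3 123.9]
insert_mid 0.56 [ 0.4476 -0.2993  0.1008] [311.7 260.2]
insert_mid 0.48 [ 0.6144 -0.2333  0.0007] [375.2 373.6]
bucket 0.57 [ 0.5094 -0.1464 -0.0026] [466.3 282.9]
insert_small 0.75 [ 0.5609 -0.3443 -0.0005] [270.7 329.7]
```

play_rows(linear=[[-10,25,0],[-15,35,0],[-15,35,0],[-12,30,0],[-8,20,0],[0,6,0],[0,0,0],[0,0,0]], turn=[0,0,0,0,0,0,0,0], grip=[-0.5,-0.5,-0.5,-0.5,-0.5,-0.5,-0.5,-0.5])

```text
time: 7.4
eef_pos: [0.5081, -0.1472, 0.2222]
eef_rot: [-0.001, -3.142, 0.0]
force: [-0.7, -0.1, -1.5]
grip_width: 0.0469
grip_force: 30.2
```

Run:
```python
from h import *
plan([.51,-.1465,.126],90)
for c in('scene','wrist'): im,T=look(c,['insert_mid','bucket'],c+'2.png')
cv2.imwrite('pics/w3c.png',cv2.resize(im[120:420,120:520,::-1],(800,600)))
```

```text
t 7.4 eef [ 0.5081 -0.1472  0.2222] ydir 89.95504183291814 M [[-1.0, 0.001, -0.0], [0.001, 1.0, -0.0], [0.0, -0.0, -1.0]] w 0.0469306761650787 f 30.156094697750504 [-0.6833 -0.0889 -1.4541]
shift now(mm) [-1.8997  0.6946 96.2357] turn -0.04495868110004153 shift if turned first [-1.9002  0.6931 96.2357]
insert_mid 0.91 [ 0.4598 -0.386   0.0019] [451.6 352.2]
insert_mid 0.81 [ 0.3592 -0.3463 -0.0002] [410.8 387.6]
insert_mid 0.69 [ 0.5093 -0.1474  0.1001] [352.9 250.8]
bucket 0.89 [ 0.5094 -0.1434  0.0005] [348.5 280.9]
insert_mid 0.77 [ 0.4587 -0.3904  0.0011] [ 49.9 172. ]
insert_mid 0.65 [ 0.5038 -0.1487  0.1005] [312.9 254. ]
insert_mid 0.6 [ 0.3584 -0.3378 -0.0026] [88.7 50.2]
bucket 0.8 [ 0.5086 -0.1462 -0.0037] [317.3 223.3]
bucket 0.64 [ 0.5073 -0.1466  0.1012] [316.2 259.5]
```

View pics/w3c.png

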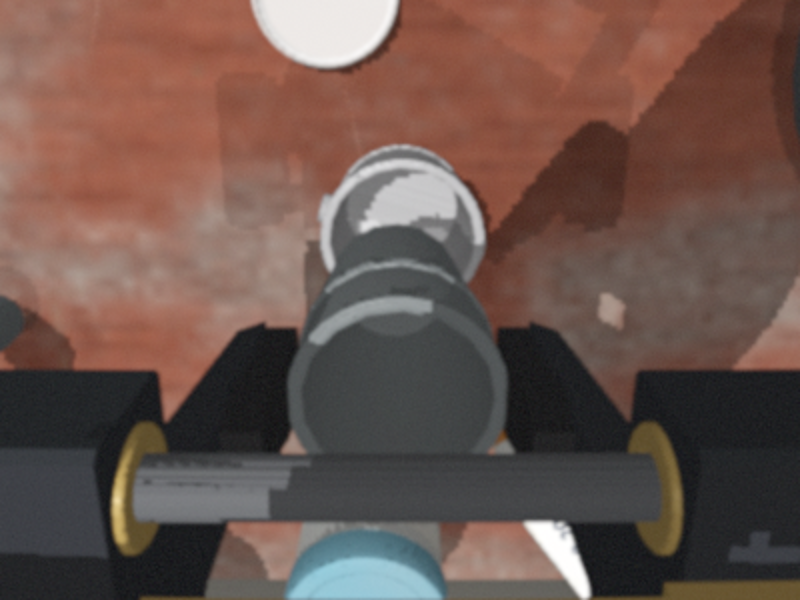

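The insert is held straight above the bucket, whose rim shows at about (403,225) in the crop. I lower it with a small correction.

play_rows(linear=[[-1,1.5,15],[0,0,25],[0,0,20],[0,0,12],[0,0,10],[0,0,8],[0,0,3],[0,0,0]], turn=[0,0,0,0,0,0,0,0], grip=[-0.5,-0.5,-0.5,-0.5,-0.5,-0.5,-0.5,-0.5])

```text
time: 8.5
eef_pos: [0.5095, -0.1449, 0.1292]
eef_rot: [0.0, 3.142, -0.0]
force: [-0.4, -0.7, -0.1]
grip_width: 0.0474
grip_force: 30.2
```

play_rows(linear=[[0,0,2],[0,0,0.5],[0,0,0],[0,0,0],[0,0,0],[0,0,0],[0,0,-10],[0,0,-25],[0,0,-30],[0,0,-30],[0,0,-10],[0,0,0]], turn=[0,0,0,0,0,0,0,0,0,0,0,0], grip=[-0.5,-0.5,-0.5,0.3,0.3,0.3,0.3,0.3,0.3,0.3,0.3,0.3])

```text
time: 9.7
eef_pos: [0.5097, -0.1449, 0.233]
eef_rot: [0.0, 3.139, -0.002]
force: [-0.2, 0.5, -0.5]
grip_width: 0.0571
grip_force: 0.0
```

Run:
```python
from h import *
plan([.563,-.3435,.24],90)
for c in('scene','wrist','top'): im,T=look(c,['insert_mid','bucket','insert_small'],c+'3.png')
```

```text
t 9.7 eef [ 0.5097 -0.1449  0.233 ] ydir 89.99941523560823 M [[-1.0, 0.0, 0.002], [0.0, 1.0, -0.001], [-0.002, -0.001, -1.0]] w 0.057098123335625445 f 0.0 [-0.2226  0.5445 -0.4611]
shift now(mm) [ -53.3256 -198.6088   -6.6501] turn -0.00040106421099039835 shift if turned first [ -53.3242 -198.6091   -6.6501]
insert_mid 0.97 [ 0.4592 -0.3862  0.0014] [451.5 352.6]
insert_mid 0.75 [ 0.5106 -0.1472  0.0043] [350.4 280.2]
insert_mid 0.72 [ 0.3612 -0.3414 -0.0005] [408.6 385.4]
bucket 0.85 [ 0.5082 -0.1464  0.0005] [349.4 281.9]
insert_small 0.89 [ 0.5568 -0.3454  0.0004] [447.8 305.4]
insert_mid 0.95 [ 0.5115 -0.1447  0.0049] [315.8 226. ]
insert_mid 0.83 [ 0.4602 -0.3892  0.0022] [ 53.8 172.3]
insert_small 0.67 [ 0.564  -0.3429  0.0001] [121.7 275.1]
insert_mid 0.81 [ 0.4599 -0.3916 -0.0001] [444.2 273.5]
insert_mid 0.61 [ 0.5111 -0.1472  0.003 ] [345. 253.]
insert_mid 0.59 [ 0.6663 -0.1626 -0.0003] [350.6 190.8]
insert_mid 0.55 [ 0.3598 -0.3431  0.0031] [425.9 314.6]
bucket 0.62 [ 0.5075 -0.1505  0.0013] [346.4 254.5]
insert_small 0.67 [ 0.5636 -0.346   0.0063] [425.5 231.4]
```

play_rows(linear=[[-10,-25,0],[-13,-40,0],[-13,-40,0],[-13,-40,0],[-4,-35,10],[0,-15,10],[0,-4,10],[0,0,0]], turn=[0,0,0,0,0,0,0,0], grip=[0,0,0,0,0,0,0,0])

```text
time: 11.1
eef_pos: [0.5619, -0.3428, 0.1998]
eef_rot: [-0.0, -3.139, -0.004]
force: [-0.0, 0.1, -0.4]
grip_width: 0.044
grip_force: 0.0
```

Run:
```python
from h import *
plan([.563,-.344,.14],90)
im,T=look('wrist',['insert_small'],'w4.png')
print(px('wrist',[.563,-.344,.094],T)-[120,120],px('wrist',observe()['eef_pos']-[0,0,.11],T)-[120,120])
cv2.imwrite('pics/w4c.png',cv2.resize(im[120:420,120:520,::-1],(800,600)))
```

```text
t 11.1 eef [ 0.5619 -0.3428  0.1998] ydir 89.99740979247191 M [[-1.0, 0.0, -0.003], [0.0, 1.0, 0.003], [0.003, 0.003, -1.0]] w 0.044003335869695674 f 0.0 [-0.0125  0.0933 -0.3615]
shift now(mm) [-1.2608 -1.3647 59.8127] turn -0.0022289661604446565 shift if turned first [-1.2608 -1.3648 59.8127]
insert_small 0.68 [ 0.5609 -0.3416  0.0011] [316.7 229.6]
[192.4 151.5] [195.1 149.6]
```

View pics/w4c.png

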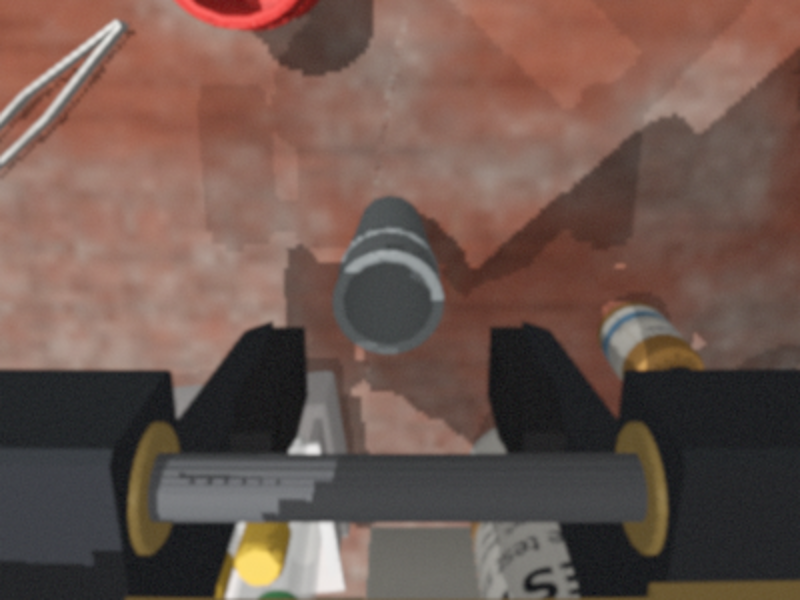

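The narrow insert's rim is at (389,300) in the crop, right under the tool. Descend, grip, lift.

play_rows(linear=[[0,0,20],[0,0,25],[0,0,15],[0,0,0],[0,0,0],[0,0,0],[0,0,0],[0,0,0],[0,0,-20],[0,0,-35],[0,0,-35],[0,0,-20],[0,0,-5],[0,0,0]], turn=[0,0,0,0,0,0,0,0,0,0,0,0,0,0], grip=[0,0,0,0,-0.8,-0.8,-0.8,-0.8,-0.8,-0.8,-0.8,-0.8,-0.8,-0.8])

```text
time: 12.6
eef_pos: [0.5624, -0.3438, 0.2566]
eef_rot: [0.0, 3.141, -0.0]
force: [0.6, -0.7, -1.1]
grip_width: 0.032
grip_force: 30.0
```

play_rows(linear=[[10,25,0],[12,40,0],[12,40,0],[12,40,0],[5,35,0],[0,14,0],[0,3,0],[0,0,0],[0,0,0]], turn=[0,0,0,0,0,0,0,0,0], grip=[-0.8,-0.8,-0.8,-0.8,-0.8,-0.8,-0.8,-0.8,-0.8])

```text
time: 13.5
eef_pos: [0.5116, -0.148, 0.2562]
eef_rot: [-0.002, -3.141, 0.0]
force: [0.2, -0.9, -1.3]
grip_width: 0.0318
grip_force: 30.0
```

Run:
```python
from h import *
plan([.51,-.146,.148],90)
for c in('scene','top','wrist'): im,T=look(c,['insert_mid','insert_small','bucket'],c+'5.png',.4)
print(px('wrist',[.510,-.146,.08],T)-[120,120])
cv2.imwrite('pics/w5c.png',cv2.resize(im[120:420,120:520,::-1],(800,600)))
```

```text
t 13.5 eef [ 0.5116 -0.148   0.2562] ydir 89.93299515615962 M [[-1.0, 0.001, -0.0], [0.001, 1.0, -0.0], [0.0, -0.0, -1.0]] w 0.031805321667471895 f 29.989290246739984 [ 0.165  -0.9283 -1.2695]
shift now(mm) [  1.5381   1.9997 108.244 ] turn -0.06700522527977171 shift if turned first [  1.5357   2.0015 108.244 ]
insert_mid 0.97 [ 0.4592 -0.3847  0.0003] [450.6 352.6]
insert_mid 0.78 [ 0.3615 -0.3424  0.0019] [409.4 384.9]
insert_mid 0.77 [ 0.5096 -0.1486  0.0065] [350.8 280.1]
insert_small 0.93 [ 0.5101 -0.1479  0.1133] [353.7 246.1]
insert_small 0.44 [ 0.6667 -0.1588 -0.001 ] [386.1 236.9]
bucket 0.67 [ 0.5106 -0.1441 -0.0021] [349.  281.4]
insert_mid 0.73 [ 0.3582 -0.3422 -0.0003] [425.3 315.3]
insert_mid 0.41 [ 0.5151 -0.1515  0.0033] [346.8 251.3]
bucket 0.57 [ 0.5076 -0.1501  0.0028] [346.2 254.4]
insert_mid 0.91 [ 0.3569 -0.3396 -0.0033] [110.4  54. ]
insert_mid 0.71 [ 0.4587 -0.3903  0.0006] [ 75.4 165.4]
insert_mid 0.68 [ 0.5096 -0.1476  0.0047] [315.8 215.1]
insert_small 0.65 [ 0.5139 -0.1458  0.1117] [317.1 252.6]
bucket 0.84 [ 0.5115 -0.1445 -0.0006] [318.8 215.9]
bucket 0.47 [0.438  0.1166 0.0003] [581.1 144.2]
[197.  115.5]
```

View pics/w5c.png

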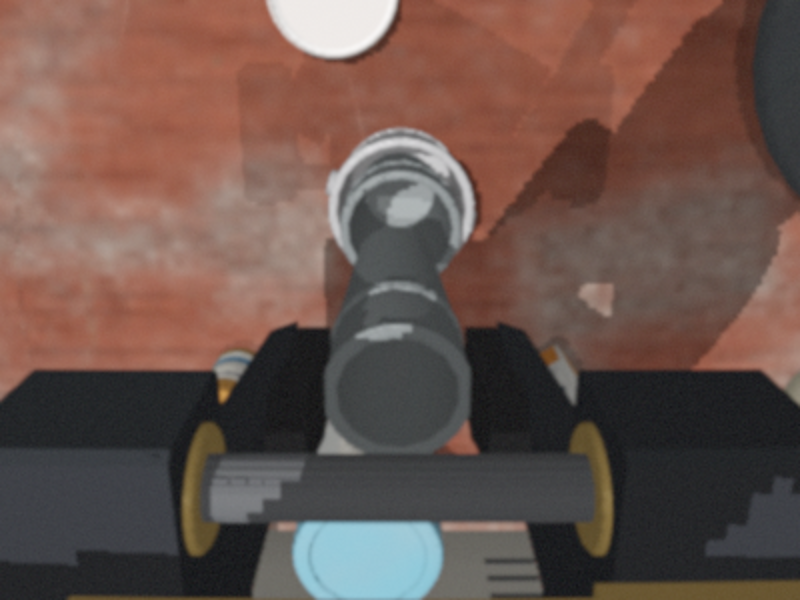

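The wide insert sits flat in the bucket, its rim centre at about (401,228) in the crop. The narrow one hangs straight above it, a few mm to the right (y about -0.1445). Lowering.

play_rows(linear=[[1.5,3.5,10],[0,0,15],[0,0,15],[0,0,15],[0,0,12],[0,0,12],[0,0,12],[0,0,8],[0,0,5],[0,0,0]], turn=[0,0,0,0,0,0,0,0,0,0], grip=[-0.8,-0.8,-0.8,-0.8,-0.8,-0.8,-0.8,-0.8,-0.8,-0.8])

```text
time: 15.1
eef_pos: [0.5098, -0.1432, 0.1522]
eef_rot: [-0.0, -3.141, -0.001]
force: [0.0, 0.1, -0.1]
grip_width: 0.0321
grip_force: 30.0
```

play_rows(linear=[[0,0,2],[0,0,1.5],[0,0,0],[0,0,0],[0,0,0],[0,0,0],[0,0,-10],[0,0,-25],[0,0,-30],[0,0,-30],[0,0,-10],[0,0,0]], turn=[0,0,0,0,0,0,0,0,0,0,0,0], grip=[-0.8,-0.8,-0.8,0,0,0,0,0,0,0,0,0])

```text
time: 16.3
eef_pos: [0.5101, -0.1434, 0.2554]
eef_rot: [-0.0, 3.139, -0.002]
force: [-0.4, 0.1, 0.2]
grip_width: 0.0441
grip_force: 0.0
```

Run:
```python
from h import *
plan([.45,.08,.25],57)
for c in('scene','wrist','top'): im,T=look(c,['insert_mid','insert_small','bucket','rotor','rotor_mouth','tube_cap','tube','balance_tube'],c+'6.png',.4)
```

```text
t 16.3 eef [ 0.5101 -0.1434  0.2554] ydir 90.0010416453176 M [[-1.0, -0.0, 0.002], [-0.0, 1.0, -0.001], [-0.002, -0.001, -1.0]] w 0.04406848884233907 f 0.0 [-0.4018  0.0852  0.1607]
shift now(mm) [ 60.1458 223.4052   4.9576] turn 33.001106139158296 shift if turned first [172.1207 154.6023   4.9576]
insert_mid 0.79 [ 0.5116 -0.144   0.003 ] [349.3 279.6]
insert_mid 0.62 [ 0.4605 -0.3865  0.0005] [451.8 352.4]
insert_mid 0.57 [ 0.3587 -0.3434  0.0003] [409.2 386.9]
bucket 0.78 [ 0.5095 -0.1458 -0.0001] [349.5 281.5]
rotor 0.92 [ 0.4432  0.1146 -0.0031] [231.4 255.3]
tube_cap 0.52 [0.4482 0.1018 0.0978] [231.1 224.2]
balance_tube 0.58 [0.4518 0.1003 0.1014] [232.5 222.1]
insert_mid 0.94 [ 0.5111 -0.1452  0.0027] [314.4 218.5]
insert_mid 0.93 [ 0.4577 -0.3906  0.0035] [ 67.5 166.5]
insert_mid 0.78 [ 0.3591 -0.338  -0.0035] [106.9  57.9]
insert_small 0.65 [ 0.5086 -0.1433  0.0091] [316.2 217.4]
bucket 0.87 [ 0.5131 -0.145   0.0011] [314.6 220.1]
rotor 0.57 [0.4412 0.1152 0.0009] [577.5 149.4]
rotor_mouth 0.84 [0.4728 0.0937 0.0717] [607.8 191.6]
insert_mid 0.9 [ 0.3539 -0.3407 -0.0017] [424.5 317.1]
insert_mid 0.73 [ 0.4606 -0.3929  0.0018] [444.9 273.2]
insert_mid 0.61 [ 0.6671 -0.1642 -0.0011] [351.2 190.6]
insert_mid 0.53 [ 0.5122 -0.1486  0.0034] [345.6 252.5]
insert_small 0.55 [ 0.5135 -0.1467  0.0129] [345.1 251.6]
bucket 0.49 [ 0.5111 -0.1485  0.0044] [345.6 252.9]
bucket 0.46 [ 0.5114 -0.1498  0.0043] [346.1 252.8]
rotor 0.79 [ 0.4391  0.1097 -0.0016] [239.5 282.8]
rotor_mouth 0.76 [0.4747 0.0911 0.072 ] [243.6 265.9]
tube_cap 0.53 [0.4602 0.0999 0.1008] [238.1 271.3]
tube 0.46 [0.5077 0.0684 0.0226] [255.7 253.7]
balance_tube 0.61 [0.3732 0.1586 0.0224] [217.6 309.9]
balance_tube 0.52 [0.5036 0.0674 0.0236] [256.1 255.4]
```

The inserts are nested (narrow one's z about 0.009). Now over the tube.

play_rows(linear=[[0,0,0],[0,0,0],[0,0,0],[0,0,0],[20,20,0],[30,30,0],[30,30,0],[30,30,0],[30,30,0],[20,20,0],[14,14,0],[0,0,0],[0,0,0]], turn=[8.5,8.5,8.5,8.4,0,0,0,0,0,0,0,0,0], grip=[-0.1,-0.1,-0.1,-0.1,-0.1,-0.1,-0.1,-0.1,-0.1,-0.1,-0.1,-0.1,-0.1])

```text
time: 18.95
eef_pos: [0.4626, 0.098, 0.2543]
eef_rot: [0.915, 3.005, -0.0]
force: [0.6, 0.0, -0.2]
grip_width: 0.0399
grip_force: 0.0
```

Run:
```python
from h import *
plan([.463,.099,.14],56)
im,T=look('wrist',['rotor','rotor_mouth','tube_cap','tube','balance_tube'],'w7.png',.2)
C=np.array([.4405,.114]);a=np.radians(-34);u=np.array([np.cos(a),np.sin(a)])
for r,z in((44,70),(21,103),(27,95),(0,69)):
    print(r,z,px('wrist',[*(C+u*r/1000),z/1000],T)-[120,100])
cv2.imwrite('pics/w7c.png',cv2.resize(im[100:400,120:520,::-1],(800,600)))
```

```text
t 18.95 eef [0.4626 0.098  0.2543] ydir 56.1410276344586 M [[-0.83, 0.557, 0.0], [0.557, 0.83, -0.0], [-0.0, -0.0, -1.0]] w 0.039920770105462015 f 0.0 [ 0.6108  0.0268 -0.2344]
shift now(mm) [  0.2789   1.0522 114.2593] turn 0.14103006785111916 shift if turned first [  0.2815   1.0515 114.2593]
rotor 0.87 [0.4441 0.1214 0.0042] [326.1 190.4]
rotor_mouth 0.87 [0.4767 0.0922 0.0725] [320.2 253.7]
tube_cap 0.78 [0.4576 0.1049 0.1015] [320.4 236.9]
tube 0.71 [0.5031 0.0722 0.0255] [318.1 269.8]
44 70 [197.7 154.7]
21 103 [197.6 139.7]
27 95 [197.6 144.3]
0 69 [197.8 103. ]
```

View pics/w7c.png

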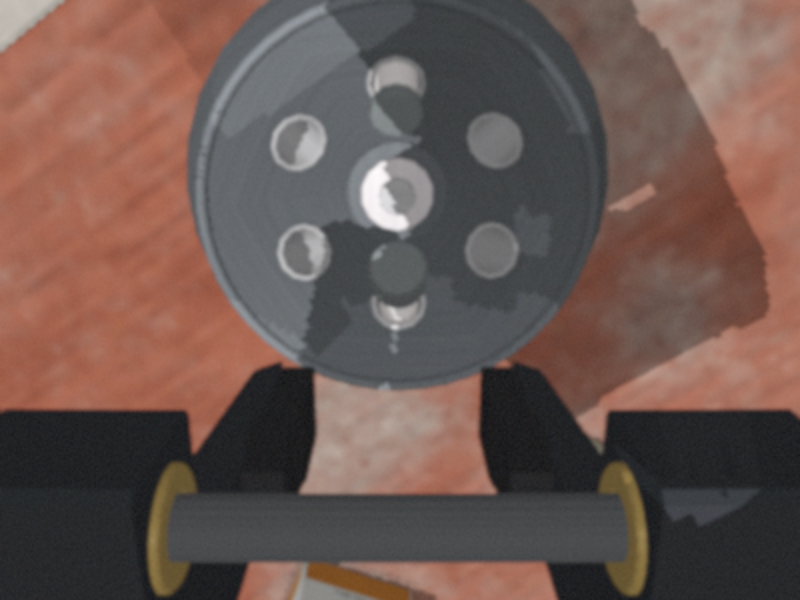

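The spun tube's tall cap is at (398,267) in the crop, with its mouth below it at (399,300), nut at (397,196) and balance tube above at (397,105). All of it lies about 4 mm further inward than estimated. I descend on the cap.

play_rows(linear=[[4,1.5,15],[0,0,25],[0,0,25],[0,0,20],[0,0,15],[0,0,9],[0,0,0]], turn=[0,0,0,0,0,0,0], grip=[-0.25,-0.25,-0.25,-0.25,-0.25,-0.25,-0.25])

```text
time: 19.95
eef_pos: [0.4598, 0.1014, 0.1445]
eef_rot: [-0.916, -3.003, 0.001]
force: [-0.3, 0.7, -0.3]
grip_width: 0.033
grip_force: 0.0
```

Run:
```python
from h import *
plan([.460,.101,.144],56)
im,T=look('wrist',['rotor_mouth','tube_cap','tube'],'w8.png',.2)
cv2.imwrite('pics/w8c.png',cv2.resize(im[60:360,120:520,::-1],(800,600)))
```

```text
t 19.95 eef [0.4598 0.1014 0.1445] ydir 56.07590149942102 M [[-0.83, 0.558, -0.002], [0.558, 0.83, 0.0], [0.001, -0.001, -1.0]] w 0.03296740613713735 f 0.0 [-0.2608  0.7143 -0.3445]
shift now(mm) [-0.3895 -0.2583  0.4894] turn 0.07582367795839673 shift if turned first [-0.3898 -0.2577  0.4894]
tube_cap 0.77 [0.4545 0.1018 0.1001] [308.4 315. ]
tube 0.82 [0.5032 0.0738 0.0259] [318.2 334. ]
```

View pics/w8c.png

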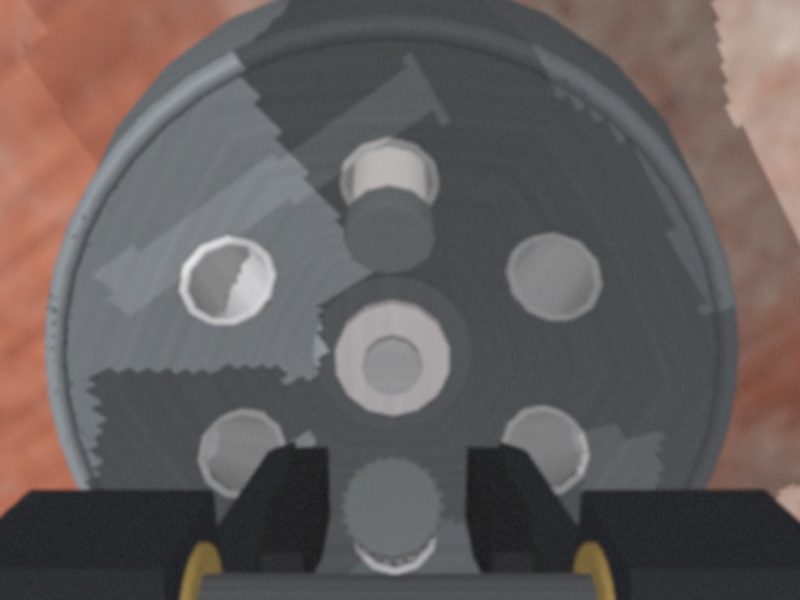

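The cap at (392,505) in the crop sits between the fingers (inner edges 329 and 467). The tool can't tilt, so I will grip, draw the tube 45 mm along the bore and leave its foot in the mouth. Then I will swing the cap outward so the mouth's lip turns the tube upright in the pads.

play_rows(linear=[[0,0,0],[0,0,0],[0,0,0],[0,0,0],[2.9,0,-4.1],[2.9,0,-4.1],[2.9,0,-4.1],[2.8,0,-4.1],[2.9,0,-4.1],[2.9,0,-4.1],[2.8,0,-4.1],[2.9,0,-4.1],[2.8,0,-4.1],[0,0,0],[0,0,0]], turn=[0,0,0,0,0,0,0,0,0,0,0,0,0,0,0], grip=[-1,-1,-1,-1,-1,-1,-1,-1,-1,-1,-1,-1,-1,-1,-1])

```text
time: 21.65
eef_pos: [0.4386, 0.1161, 0.1821]
eef_rot: [0.916, 3.005, 0.0]
force: [0.2, 0.8, 0.1]
grip_width: 0.0191
grip_force: 30.0
```

Run:
```python
from h import *
plan([.460,.101,.144],56)
for c in('scene','wrist','top'): im,T=look(c,['tube_cap','tube'],c+'9.png',.3)
```

```text
t 21.65 eef [0.4386 0.1161 0.1821] ydir 56.10104287015284 M [[-0.83, 0.558, 0.0], [0.558, 0.83, -0.0], [-0.0, 0.0, -1.0]] w 0.019140908611251176 f 29.980281125754118 [0.2382 0.8367 0.0538]
shift now(mm) [-26.1462  -0.5859  38.1532] turn 0.10104259378009317 shift if turned first [-26.1472  -0.5398  38.1532]
tube_cap 0.6 [0.4793 0.0878 0.0533] [248.2 232.1]
tube 0.65 [0.4797 0.0856 0.0549] [249.  231.8]
tube_cap 0.7 [0.4369 0.1199 0.137 ] [319.9 316.2]
tube 0.88 [0.4796 0.0863 0.063 ] [313.7 332.3]
```

play_rows(linear=[[-3.1,0,-2.3],[-3,0,-2.2],[-2.8,0,-1.9],[-2.7,0,-1.8],[-2.9,0,-1.6],[-2.9,0,-1.5],[-3,0,-1.4],[-3,0,-1.3],[-3.1,0,-1.1],[-3.1,0,-1],[-3.2,0,-0.8],[-3.2,0,-0.8],[-3.2,0,-0.5],[-3.3,0,-0.5],[-1.8,0,0],[0,0,0],[0,0,0]], turn=[0,0,0,0,0,0,0,0,0,0,0,0,0,0,0,0,0], grip=[-1,-1,-1,-1,-1,-1,-1,-1,-1,-1,-1,-1,-1,-1,-1,-1,-1])

```text
time: 23.8
eef_pos: [0.4754, 0.0914, 0.2008]
eef_rot: [0.916, 3.005, 0.0]
force: [-2.5, 2.2, 0.5]
grip_width: 0.0189
grip_force: 30.0
```

Run:
```python
from h import *
plan([.460,.101,.144],56)
for c in('scene','wrist','top'): im,T=look(c,['tube_cap','tube'],c+'10.png',.3)
im=cv2.imread('pics/scene10.png')[110:290,140:380]
cv2.imwrite('pics/s10c.png',cv2.resize(im,(800,600),interpolation=3))
```

```text
t 23.8 eef [0.4754 0.0914 0.2008] ydir 56.09809638913755 M [[-0.83, 0.558, 0.0], [0.558, 0.83, -0.0], [-0.0, 0.0, -1.0]] w 0.01890117999751532 f 29.99371100217104 [-2.4916  2.2218  0.4655]
shift now(mm) [18.1849 -0.5942 56.8074] turn 0.09809623349052288 shift if turned first [18.1838 -0.6254 56.8074]
tube 0.45 [0.4743 0.0943 0.056 ] [244.2 231.6]
tube_cap 0.94 [0.474  0.0925 0.1609] [314.9 326.3]
tube 0.57 [0.4731 0.0933 0.0627] [316.7 249.7]
tube 0.45 [ 0.4363  0.1137 -0.0029] [238.  283.9]
```

View pics/s10c.png

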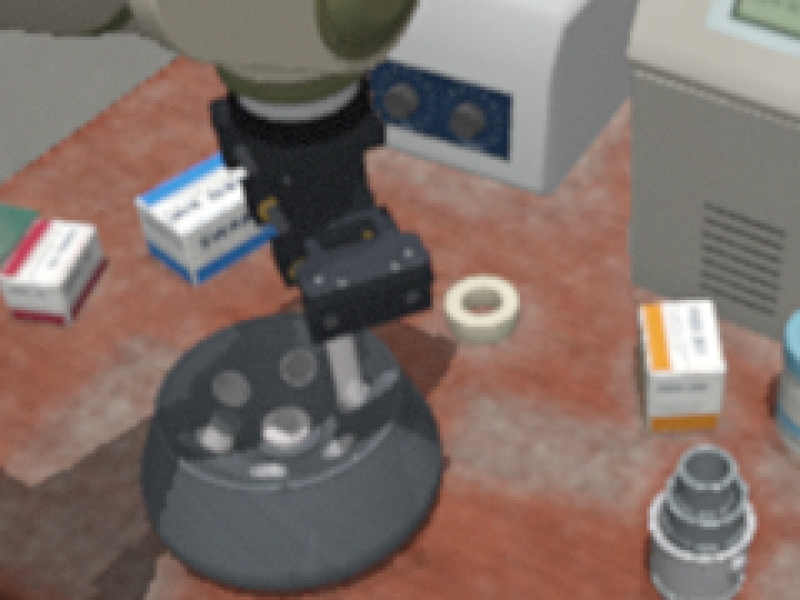

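The tube now stands upright in the fingers (body at (345,370) in the crop, foot at the mouth), and the nested inserts show at (705,510). Lift straight up and carry it over.

play_rows(linear=[[0,0,-5],[0,0,-10],[0,0,-20],[0,0,-25],[0,0,-20],[0,0,-10],[-8,-9,0],[-15,-16,0],[-22,-24,0],[-26,-28,0],[-26,-28,0],[-22,-24,0],[-18,-20,0],[-12,-14,0],[-8,-9,0],[-4,-4,0],[0,0,0],[0,0,0],[0,0,0]], turn=[0,0,0,0,0,0,0,0,0,0,0,0,0,0,0,0,0,0,0], grip=[-1,-1,-1,-1,-1,-1,-1,-1,-1,-1,-1,-1,-1,-1,-1,-1,-1,-1,-1])

```text
time: 26.15
eef_pos: [0.5109, -0.1438, 0.2909]
eef_rot: [0.914, 3.006, 0.0]
force: [-0.3, -0.1, -0.3]
grip_width: 0.0187
grip_force: 30.0
```

Run:
```python
from h import *
plan([.511,-.1445,.29])
for c in('scene','wrist','top'): im,T=look(c,['tube_cap','tube','insert_small','bucket','balance_tube'],c+'11.png',.3)
```

```text
t 26.15 eef [ 0.5109 -0.1438  0.2909] ydir 56.156987569102625 M [[-0.831, 0.557, 0.0], [0.557, 0.831, 0.0], [-0.0, 0.0, -1.0]] w 0.01874441759636416 f 29.992943527176976 [-0.344  -0.0596 -0.3119]
shift now(mm) [-0.4913 -0.4904  0.8761] turn 0.0 shift if turned first [-0.4913 -0.4904  0.8761]
tube_cap 0.69 [ 0.505  -0.1437  0.2465] [354.8 195.3]
tube 0.77 [ 0.5152 -0.145   0.1475] [354.7 231.7]
insert_small 0.65 [ 0.6644 -0.1593 -0.0025] [385.8 238. ]
bucket 0.78 [ 0.5091 -0.1438 -0.0011] [348.5 281.5]
tube_cap 0.75 [ 0.5113 -0.1445  0.2486] [314.8 327.8]
tube 0.78 [ 0.5133 -0.1417  0.1569] [321.4 256.4]
insert_small 0.75 [ 0.5072 -0.1415  0.0101] [317.4 208. ]
bucket 0.63 [ 0.5138 -0.1451  0.0004] [318.1 212.8]
insert_small 0.43 [ 0.5108 -0.1459  0.0096] [344.7 252.8]
bucket 0.51 [ 0.5096 -0.1486  0.0006] [345.5 253.7]
balance_tube 0.61 [0.3703 0.1544 0.0209] [219.4 311.1]
```

Run:
```python
from h import *
im,T=snap('scene','s12.png');r=cut_out('scene','tube')
m=r[0]['region'];ys,xs=np.nonzero(m);print(r[0]['p'],xs.min(),xs.max(),ys.min(),ys.max())
rows=[(y,xs[ys==y].mean()) for y in range(ys.min(),ys.max()+1) if (ys==y).any()]
print('slope px',np.polyfit(*zip(*rows),1)[0])
u=np.array([.83,-.557,0])
for d in(-10,-5,0,5,10):
    t=np.radians(d);a=np.array([0,0,1])*np.cos(t)-u*np.sin(t);f=np.array([.5115,-.1438,.152])
    p,q=px('scene',f,T),px('scene',f+.08*a,T);print(d,(q-p)[0]/(q-p)[1],p,q)
```

```text
0.6 349 359 193 234
slope px 0.11627906976744241
-10 -0.2895522388059698 [353.3 231.1] [363.  197.6]
-5 -0.19266055045871602 [353.3 231.1] [359.6 198.4]
0 -0.08832807570977957 [353.3 231.1] [356.1 199.4]
5 0.02631578947368458 [353.3 231.1] [352.5 200.7]
10 0.14930555555555605 [353.3 231.1] [349.  202.3]
```

Run:
```python
from h import *
im=cv2.imread('pics/s12.png');r=cut_out('scene','tube')[0]['region']
for y in range(196,238,2):
    x=np.nonzero(r[y])[0];print(y,(x.min(),x.max()) if len(x) else None,im[y,342:368].mean(axis=1).astype(int))
```

```text
196 (np.int64(349), np.int64(355)) [111 113 113 100  66  35  34  66  76  80  82  82  81  71  44  29  25  27
  33  33  33  41  51  51  41  32]
198 (np.int64(349), np.int64(354)) [109 107 109 106  87  68  48  55  68  73  76  78  78  56  35  26  26  31
  34  31  31  34  31  32  35  31]
200 (np.int64(349), np.int64(354)) [136 139 152 184 208 214 207 157  88  70  74  76  70  50  31  27  31  31
  32  37  32  31  29  35  32  35]
202 (np.int64(349), np.int64(354)) [175 173 187 219 236 232 225 201 146  88  71  72  63  44  30  27  31  35
  39  32  29  37  32  37  35  31]
204 (np.int64(350), np.int64(354)) [168 173 181 202 224 220 214 220 211 156  93  77  66  41  30  29  32  34
  35  37  34  30  33  32  38  33]
206 (np.int64(351), np.int64(354)) [165 167 173 179 179 185 200 212 222 186 139 125 100  51  26  30  28  34
  33  35  31  33  31  33  36  35]
208 (np.int64(351), np.int64(354)) [169 171 170 176 174 157 151 169 196 173 145 140 127  88  42  28  29  32
  40  42  53  63  58  51  46  40]
210 (np.int64(351), np.int64(355)) [170 172 175 180 181 172 166 167 164 144 138 144 147 138  99  74  79  9
[... 1155 characters left out ...]
110 110 109 105]
228 (np.int64(351), np.int64(359)) [144 143 145 148 145 146 145 145 144 137 138 140 149 167 175 176 173 164
 139 115 109 108 106 102 102 103]
230 (np.int64(352), np.int64(359)) [144 144 143 143 144 143 142 139 142 142 139 142 150 166 174 175 171 156
 133 119 115 113 109 106 102 100]
232 (np.int64(353), np.int64(358)) [136 135 139 137 137 135 138 138 142 145 144 141 144 155 160 159 146 134
 128 128 119 115 112 105 106 104]
234 (np.int64(355), np.int64(355)) [117 119 116 113 112 106 107 107 106 104 103  99 101 110 104  94  90 104
 122 127 126 120 117 116 112 107]
236 None [ 83  78  80  80  79  83  80  82  81  81  80  81  88  97  85  78  77  75
  89 113 119 120 124 121 118 113]
```

```bash
python3 -c "
from cell import *
print(close_job())"
```

```text
the job is handed in; nothing more can be done
None
```

I handed the job in with both inserts nested in the bucket and the tube held about 4° off upright over them, its foot about 5 cm above the rim; I measured this from the cameras, and no verdict came back.

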